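# Sort the sample tins and hold the funnel over one for filling

### The job

Get the sample tins ready for filling: stand the empty tall tin in the wooden tray that already holds the lidded tall tin, and the empty short tin in the tray with the lidded short tin, setting them down rather than dropping them. Then lift the funnel out of its cradle, carry it over the basket of tape and finish holding it still and level, its spout centred about 10 mm above the mouth of the tall empty tin and touching neither the tin nor anything else, so that I can pour; the program finishes while the gripper still holds the funnel there. Do not knock the lidded tins, the paint can, the tape roll or the basket.

Things in the scene. Friction and masses are not known exactly. Their poses are not given: they have to be found in the camera images.
- tall_tin_mid (a point): centre (half-way up) of the empty tall tin: loose, bare metal, open top, round, 50 mm diameter, 75 mm high, wall 2.5 mm, about 60 g; stands upright on the counter at the start; z axis up along the tin
- tall_tin_rim (a point): centre of the open mouth of the tall tin, level with its rim (37.5 mm above tall_tin_mid); mouth 45 mm inside diameter
- short_tin_mid (a point): centre (half-way up) of the empty short tin: the same as the tall one in every way but only 50 mm high
- tall_tray: fixed shallow wooden tray for one row of tall tins, 200 mm long (its x) by 72 mm wide (its y), 18 mm high overall, floor 6 mm thick, walls 6 mm thick, so the inside is 188 x 60 mm; origin under its centre, z up. Which side the two trays stand on changes: it is the one with the lidded tall tin in it, about 55 mm from its centre towards +x of the tray (away from the robot)
- short_tray: the other fixed tray, identical, for the row of short tins; it holds the lidded short tin about 55 mm from its centre towards its +x
- tall_free (a point): middle of the free place in the tall tray, on its floor (6 mm above the counter), 45 mm from the tray's centre towards its -x; axes as the tray's. Anywhere on the tray's floor clear of the lidded tin will do
- short_free (a point): middle of the free place in the short tray, on its floor, likewise
- tall_full_mid (a point): centre of the lidded, filled tall tin, loose, 50 mm diameter, 75 mm high, closed flat top with a round white label; stands in the tall tray, to be left alone
- short_full_mid (a point): centre of the lidded, filled short tin, loose, 50 mm diameter, 50 mm high, closed flat top with a round white label; stands in the short tray, to be left alone
- funnel_grip (a point): centre of the funnel's grip: an upright flat block 36 mm long (radially), 14 mm wide, 30 mm high, on a short arm at the side of the funnel; its centre lies 78 mm from the funnel's axis and 73 mm above the spout's lower end. Axes of the funnel: z up its axis, x from the grip towards the funnel's axis, y across the grip (take the 14 mm between the fingers). The funnel is loose white plastic, about 80 g
- funnel_tip (a point): centre of the lower end of the funnel's spout, on the funnel's axis; same axes. Spout 18 mm outside diameter at the end, 26 mm long, then a cone to a 72 mm mouth at 76 mm above the tip; a flange of 84 mm diameter, 58 to 63 mm above the tip, rests on the cradle
- cradle: fixed wooden cradle: two upright boards along its x, 70 mm long, 70 mm high, 12 mm thick, 68 mm apart inside (its y), on a 6 mm base; the funnel hangs between them by its flange, tip 12 mm above the counter, grip sticking out at the -x end; it comes out straight up. Origin under its centre
- basket: fixed plastic basket full of tape rolls standing between the cradle and the trays, 340 mm long (its x) by 85 mm wide (its y), highest point 95 mm; origin under its centre, z up
- can: paint can, bystander, loose, 86 mm diameter, 103 mm high; origin at the centre of its underside
- roll: roll of tape lying flat, bystander, loose, yellowish, 90 mm diameter with a 52 mm hole, 36 mm high; origin at the centre of its underside
There are look-alikes about, which are no part of the job. Leave any green or red look-alike of the part that bears tall_tin_mid alone.

How it is judged:
By the outcome, as a careful person would: the job done as asked, in the order asked, and still so for the second after the job is handed in, while the arm keeps its last pose, push and grip.
It also fails if it takes over 67 s, if anything falls off the work surface, if the arm or the gripper's body presses on something with over 40 N, if the wrist force passes 120 N, or if a joint passes its speed limit or range.

### The arm

A 6-joint arm with a two-finger parallel gripper is mounted at the origin on the work surface. World frame = base frame: x ahead of the robot, y to its left, z up, the work surface at z = 0. Lengths are in m, angles in rad, forces in N, time in s.
With the tool pointing down it reaches from about 0.275 to 0.75 m from the base axis. Payload 10.2 kg.
Tool frame: the origin (TCP) lies at the very end of the fingers, on their centre line; the grasp point (between the pads) lies 19 mm behind it; y points along the fingers, z is the direction in which the jaws open and shut, and the axes are right-handed (so a half turn about y gives the same grasp; the last joint's range is limited). The gripper opens to 88 mm and grips with 3 to 60 N. Pads are 18 mm wide; open, the fingers measure 123 mm over their backs; the gripper's body (75 mm by 187 mm) begins 45 mm behind the grasp point.
Start: joints at [1.121, 0.313, 1.498, -0, 1.331, -0.223], TCP at [0.118, 0.512, 0.239] pointing down, gripper open.
Joint ranges: [-2.94, 2.94], [-0.97, 2.17], [0.19, 2.56], [-1.23, 4.37], [0.02, 3.11], [-2.88, 2.88]. Speed limits (rad/s): [2.39, 2.39, 3.01, 3.14, 3.14, 3.14].

### API

Orientations are given as a 3x3 rotation matrix whose columns are the frame's x, y, z axes.
In Python, from workcell import monitor, cams, ctrl gives the robot as it stands. The module is installed in compiled form; this text tells all that it offers.
- The arm moves only by the tool step_arm, never from a script. Its argument "commands" is a list of rows, each an object with "fingers": the closure, from -1 (fully open) to 1 (shut); "dp": the shift along the world's x, y, z in cm, a list of three; "dr": the turn, a rotation vector about the world's x, y, z in degrees, a list of three. In form: [{"fingers": fingers, "dp": [dx, dy, dz], "dr": [ax, ay, az]}, ...]. A call has 1 to 8 rows; each row is the pose to reach, as a shift and turn from the pose commanded when the call began; what a row does not reach only later rows make up. A row lasts 1/12 s, in which the tool goes at most 41.7 mm and 7.16 degrees, less where a joint would pass 70% of its speed; a pose out of reach is approached as far as the arm can. A call with a gripper value outside its range is refused whole. The fingers move at their own pace and stop on an object; "grip_force" is the grip in N (left out, the last holds). Time passes only in rows, so rows that repeat a pose let the fingers close. It gives the time, the measured TCP pose, the force and the opening at its end, in the units of the state.
- monitor.get_state(): the state, without advancing time (a new reading comes with each control period).
- cams.snapshot(name): name is "side" or "top" or "wrist"; returns a dict with "color" (420x560x3 uint8, red, green, blue), "range_z" (420x560 float32, m along the optical axis (not along the pixel's ray), 0 where there is no reading), "fov_y" (degrees; the focal length in pixels is half the picture's height over the tangent of half this angle, whatever the lens; pixels are square), "cx", "cy" (the principal point, pixels), "view" (4x4, takes a point from world to camera coordinates); the wrist camera has in their place "mount" (4x4, takes a point from camera to tool coordinates, whose origin is the TCP and whose axes are the tool frame's). Camera axes: x right, y down, z forward; pixel columns grow to the right and rows downward; lengths in m; the calibration is good to about 2 mm. A picture is of the moment at which its call begins: read the wrist's pose just before it.
- ctrl.finish_job(): hands the job in, once; it reports no verdict.
The state is a dict: "t": time; "joint_pos": joint angles; "joint_velocities": joint speeds; "tau": joint torques, N m; "eef_pos": TCP position; "tcp_rot": TCP orientation; "contact_force": force on the tool from outside, world axes, zero at the start; "wrist_torque": the same for the moment, N m; "finger_gap": finger opening in m.
Only numpy, scipy, OpenCV 4.12 (cv2) and the standard library are available. Lean on these libraries where they do the work, as an engineer would, in place of code of your own. Each camera call takes 0.05 s, during which the arm holds its last target.

## Working session

There is one attempt and no reset: what is moved stays moved. The work goes in short steps, Python scripts to look and compute and a tool call to move; the robot and the scene stay as the last step left them, time stands still between calls to the robot, and variables do not carry over. Pictures are saved under pics/ and viewed, and the job is handed in when it is done.

Besides the shell and the picture viewer there is one more tool, called after "Emit:" as a command line: name --argument value ..., lists and objects as JSON in quotes. step_arm: Moves the arm, as the interface text tells. Its arguments: {"type":"object","properties":{"commands":{"type":"array"},"grip_force":{"type":"number"}},"required":["commands"]}

```bash
mkdir -p pics; cat > h.py <<'E'
import numpy as np, cv2
from workcell import monitor, cams, ctrl
def snap(name):
    st=monitor.get_state(); s=cams.snapshot(name)
    h=s["color"].shape[0]; f=h/2/np.tan(np.radians(s["fov_y"])/2)
    if "view" in s: T=np.linalg.inv(np.array(s["view"]))
    else:
        W=np.eye(4); W[:3,:3]=np.array(st["tcp_rot"]); W[:3,3]=st["eef_pos"]; T=W@np.array(s["mount"])
    z=s["range_z"]; v,u=np.mgrid[:z.shape[0],:z.shape[1]]
    P=np.stack([(u-s["cx"])/f*z,(v-s["cy"])/f*z,z,np.ones_like(z)],-1)@T.T
    P=P[...,:3]; P[z<=0]=np.nan
    return s["color"],P,s,T,f
def save(n,c): cv2.imwrite(n,c[...,::-1])
E
python3 - <<'E'
from h import *
for n in ["top","side"]:
    c,P,s,T,f=snap(n); save(f"pics/{n}0.png",c); np.savez(f"{n}0.npz",c=c,P=P); print(n,T.round(3),f,s["cx"],s["cy"])
st=monitor.get_state(); print({k:np.round(v,3) for k,v in st.items()})
E
```

```text
top [[-1.000e-03 -9.910e-01  1.330e-01  4.600e-01]
 [-1.000e+00  2.000e-03  7.000e-03 -1.400e-02]
 [-7.000e-03 -1.330e-01 -9.910e-01  1.286e+00]
 [ 0.000e+00  0.000e+00  0.000e+00  1.000e+00]] 488.3506591477082 272.1183116946171 205.20455803674622
side [[ 0.996 -0.049  0.068  0.564]
 [-0.084 -0.546  0.834 -0.712]
 [-0.004 -0.836 -0.548  0.557]
 [ 0.     0.     0.     1.   ]] 381.8012508512103 288.26680293190805 208.0630498059945
{'t': np.float64(0.1), 'joint_pos': array([ 1.121,  0.313,  1.498, -0.   ,  1.331, -0.223]), 'joint_velocities': array([-0.001, -0.002, -0.001, -0.001, -0.   , -0.   ]), 'tau': array([ 3.0000e-03, -4.0281e+01, -2.5264e+01,  7.0000e-02,  3.4000e-02,
       -0.0000e+00]), 'eef_pos': array([0.118, 0.511, 0.238]), 'tcp_rot': array([[ 0.974, -0.   ,  0.225],
       [-0.225, -0.001,  0.974],
       [-0.   , -1.   , -0.001]]), 'contact_force': array([0.146, 0.325, 0.079]), 'wrist_torque': array([ 0.001,  0.021, -0.006]), 'finger_gap': np.float64(0.089)}
```

View pics/top0.png

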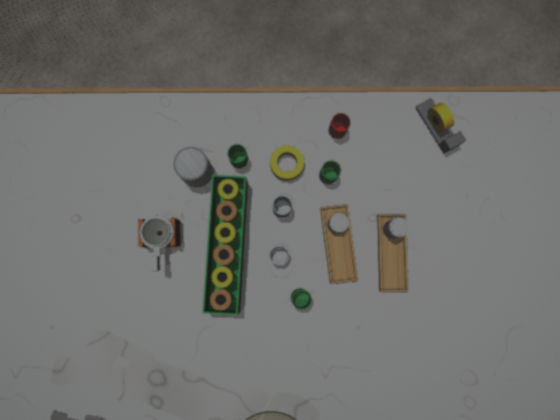

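View pics/side0.png

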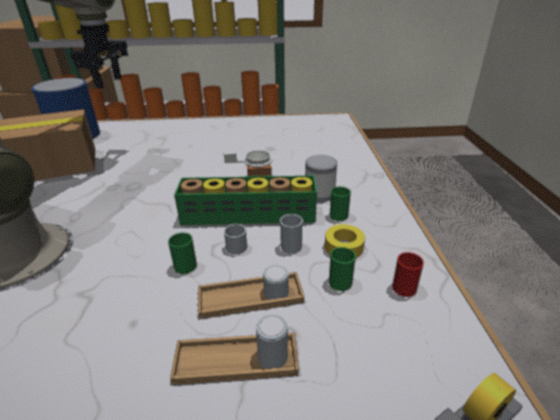

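The top view shows the bare tins at about (283,206), which looks tall, and (280,257), which looks short. The trays are at (338,243) with the short lidded tin and (393,252) with the tall one. The funnel is at (157,235) with its grip at (157,262), and the basket at (226,245). Next I measure them.

```bash
python3 - <<'E'
from h import *
d=np.load("top0.npz");c=d["c"];P=d["P"]
def box(u0,u1,v0,v1,zmin,zmax,lab):
    p=P[v0:v1,u0:u1].reshape(-1,3); p=p[(p[:,2]>zmin)&(p[:,2]<zmax)]
    if len(p)<4: print(lab,len(p));return
    (cx,cy),r=cv2.minEnclosingCircle(p[:,:2].astype(np.float32)); lo,hi=np.percentile(p,[1,99],0)
    print(lab,len(p),"circ",np.round([cx,cy,r],4),"lo",lo.round(3),"hi",hi.round(3))
box(262,305,185,228,.065,.09,"tall rim"); box(262,305,185,228,.02,.12,"tall all")
box(262,305,240,275,.04,.065,"short rim")
box(320,355,205,240,.04,.07,"short lid");box(380,412,212,245,.06,.09,"tall lid")
box(135,182,210,250,.075,.12,"funnel top");box(145,170,248,285,.06,.12,"grip")
box(170,215,140,190,.09,.12,"can");box(265,310,140,185,.025,.045,"roll")
box(195,255,170,320,.08,.12,"basket")
for lab,(u0,u1,v0,v1) in dict(short=(312,365,196,295),tall=(370,418,205,300),bask=(195,255,170,320)).items():
    p=P[v0:v1,u0:u1].reshape(-1,3); 
    q=p[(p[:,2]>.012)&(p[:,2]<.024)] if lab!="bask" else p[p[:,2]>.05]
    print(lab,len(q),cv2.minAreaRect(q[:,:2].astype(np.float32)),np.median(q[:,2]))
p=P[236:246,110:125].reshape(-1,3);print("counter z",np.nanmedian(p[:,2]))
big=cv2.resize(c[120:330,120:420],None,fx=2.6,fy=2.6,interpolation=cv2.INTER_CUBIC)
save("pics/crop0.png",big)
E
```

```text
tall rim 75 circ [ 0.623  -0.0313  0.025 ] lo [ 0.598 -0.056  0.066] hi [ 0.646 -0.008  0.079]
tall all 153 circ [ 0.6231 -0.0312  0.0251] lo [ 0.598 -0.055  0.021] hi [ 0.646 -0.008  0.078]
short rim 64 circ [ 0.4978 -0.0231  0.0245] lo [ 0.474 -0.046  0.041] hi [ 0.522 -0.     0.054]
short lid 312 circ [ 0.5807 -0.1754  0.0254] lo [ 0.557 -0.198  0.042] hi [ 0.602 -0.151  0.062]
tall lid 341 circ [ 0.5662 -0.3196  0.025 ] lo [ 0.542 -0.342  0.063] hi [ 0.589 -0.296  0.086]
funnel top 334 circ [0.5578 0.2776 0.0453] lo [0.516 0.243 0.075] hi [0.595 0.319 0.093]
grip 171 circ [0.4891 0.2806 0.029 ] lo [0.462 0.271 0.071] hi [0.516 0.288 0.104]
can 947 circ [0.7155 0.1831 0.058 ] lo [0.683 0.154 0.092] hi [0.763 0.235 0.106]
roll 629 circ [ 0.7423 -0.0449  0.0454] lo [ 0.699 -0.087  0.027] hi [ 0.784 -0.003  0.042]
basket 2849 circ [0.5309 0.1317 0.1844] lo [0.359 0.063 0.081] hi [0.703 0.18  0.101]
short 494 ((0.5301766395568848, -0.17938223481178284), (0.19987674057483673, 0.07264593988656998), 6.356203556060791) 0.016879162423537597
tall 496 ((0.5072008967399597, -0.31840232014656067), (0.07376404851675034, 0.19896718859672546), 89.53608703613281) 0.01721001608958528
bask 3464 ((0.5366010665893555, 0.13291504979133606), (0.13301822543144226, 0.358821839094162), 87.06690216064453) 0.0917980804984635
counter z -0.0010111901321921968
```

View pics/crop0.png

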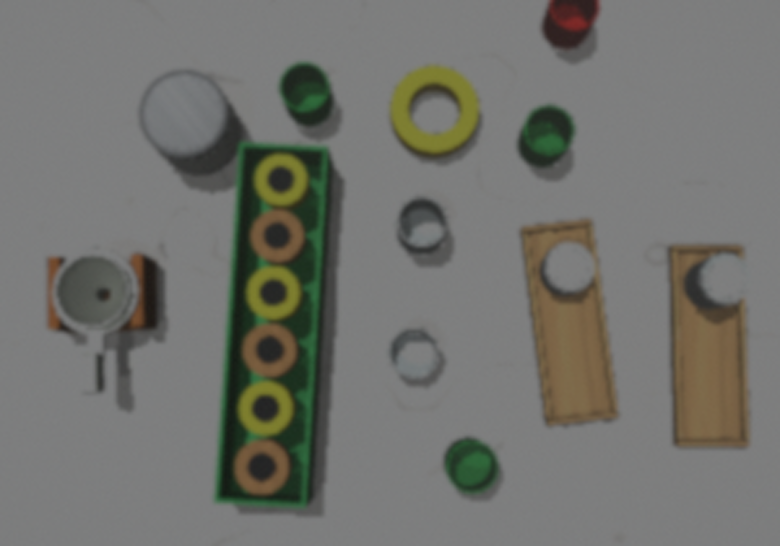

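Emit:
step_arm --commands '[{"fingers": -1, "dp": [20, -21.5, 0], "dr": [0, 0, 13]}, {"fingers": -1, "dp": [20, -21.5, 0], "dr": [0, 0, 13]}, {"fingers": -1, "dp": [20, -21.5, 0], "dr": [0, 0, 13]}, {"fingers": -1, "dp": [20, -21.5, 0], "dr": [0, 0, 13]}, {"fingers": -1, "dp": [20, -21.5, 0], "dr": [0, 0, 13]}, {"fingers": -1, "dp": [20, -21.5, 0], "dr": [0, 0, 13]}, {"fingers": -1, "dp": [20, -21.5, 0], "dr": [0, 0, 13]}, {"fingers": -1, "dp": [20, -21.5, 0], "dr": [0, 0, 13]}]' --grip_force 15

```text
t: 0.77
eef_pos: [0.3209, 0.2931, 0.2386]
tcp_rot: [[1.0, 0.0, 0.004], [-0.004, -0.001, 1.0], [0.0, -1.0, -0.001]]
contact_force: [-0.7, 0.6, 0.0]
finger_gap: 0.0886
```

Emit:
step_arm --commands '[{"fingers": -1, "dp": [22, -24, 0], "dr": [0, 0, 0]}, {"fingers": -1, "dp": [22, -24, 0], "dr": [0, 0, 0]}, {"fingers": -1, "dp": [22, -24, 0], "dr": [0, 0, 0]}, {"fingers": -1, "dp": [22, -24, 0], "dr": [0, 0, 0]}, {"fingers": -1, "dp": [22, -24, 0], "dr": [0, 0, 0]}, {"fingers": -1, "dp": [22, -24, 0], "dr": [0, 0, 0]}, {"fingers": -1, "dp": [22, -24, 0], "dr": [0, 0, 0]}, {"fingers": -1, "dp": [22, -24, 0], "dr": [0, 0, 0]}]'

```text
t: 1.43
eef_pos: [0.5394, 0.0546, 0.2383]
tcp_rot: [[1.0, -0.0, 0.001], [-0.001, 0.0, 1.0], [-0.0, -1.0, 0.0]]
contact_force: [-0.4, 0.6, 0.4]
finger_gap: 0.088
```

```bash
python3 - <<'E'
from h import *
st=monitor.get_state(); print(st["joint_pos"],st["eef_pos"])
c,P,s,T,f=snap("wrist"); save("pics/w0.png",c); np.savez("w0.npz",c=c,P=P); print(np.array(s["mount"]).round(3),f)
p=P.reshape(-1,3)
for lab,(x,y),r,z0,z1 in [("tall",(.623,-.031),.045,.06,.095),("short",(.498,-.023),.045,.04,.07)]:
    q=p[(np.hypot(p[:,0]-x,p[:,1]-y)<r)&(p[:,2]>z0)&(p[:,2]<z1)]
    if len(q)>5:
        (cx,cy),R=cv2.minEnclosingCircle(q[:,:2].astype(np.float32)); print(lab,len(q),cx,cy,R,np.percentile(q[:,2],[5,95]))
E
```

```text
[-1.15255062e-01  3.51295587e-01  1.44589118e+00 -1.84995603e-05
  1.34490400e+00 -1.68522836e+00] [0.53937233 0.05463012 0.23829309]
[[-0.     0.96   0.278 -0.072]
 [ 0.    -0.278  0.96  -0.145]
 [ 1.     0.    -0.     0.001]
 [ 0.     0.     0.     1.   ]] 294.49382693320257
tall 491 0.6262497901916504 -0.028352832421660423 0.025870727375149727 [0.06111152 0.07466352]
short 445 0.5005975365638733 -0.020218292251229286 0.025118954479694366 [0.04098001 0.049908  ]
```

View pics/w0.png

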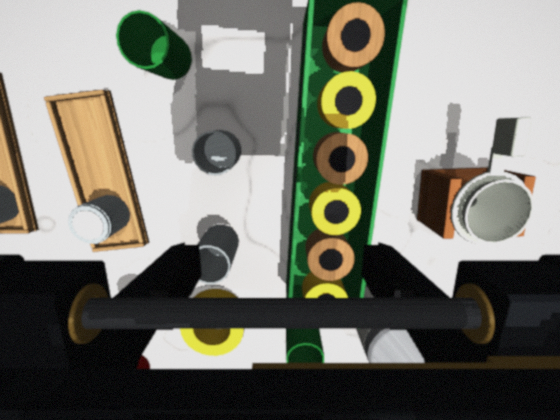

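The wrist view agrees within 3 mm: the tall tin shows at about (218,240) and the short tin at (217,150). I go over the tall tin and down.

Emit:
step_arm --commands '[{"fingers": -1, "dp": [8.5, -8.5, 0], "dr": [0, 0, 0]}, {"fingers": -1, "dp": [8.5, -8.5, 0], "dr": [0, 0, 0]}, {"fingers": -1, "dp": [8.5, -8.5, 0], "dr": [0, 0, 0]}, {"fingers": -1, "dp": [8.5, -8.5, 0], "dr": [0, 0, 0]}, {"fingers": -1, "dp": [8.5, -8.5, -4], "dr": [0, 0, 0]}, {"fingers": -1, "dp": [8.5, -8.5, -8], "dr": [0, 0, 0]}, {"fingers": -1, "dp": [8.5, -8.5, -11], "dr": [0, 0, 0]}, {"fingers": -1, "dp": [8.5, -8.5, -13], "dr": [0, 0, 0]}]'

```text
t: 2.15
eef_pos: [0.6213, -0.0271, 0.1049]
tcp_rot: [[1.0, -0.005, -0.0], [0.0, 0.001, 1.0], [-0.005, -1.0, 0.001]]
contact_force: [0.5, 0.7, 0.3]
finger_gap: 0.088
```

Emit:
step_arm --commands '[{"fingers": -1, "dp": [0, 0, -2], "dr": [0, 0, 0]}, {"fingers": -1, "dp": [0, 0, -4], "dr": [0, 0, 0]}, {"fingers": -1, "dp": [0, 0, -6], "dr": [0, 0, 0]}, {"fingers": -1, "dp": [0, 0, -6.8], "dr": [0, 0, 0]}, {"fingers": -1, "dp": [0, 0, -6.8], "dr": [0, 0, 0]}]'

```text
t: 2.57
eef_pos: [0.6219, -0.0275, 0.0388]
tcp_rot: [[1.0, -0.004, -0.001], [0.001, 0.001, 1.0], [-0.004, -1.0, 0.001]]
contact_force: [0.4, -0.1, 0.4]
finger_gap: 0.0882
```

Emit:
step_arm --commands '[{"fingers": 0.2, "dp": [0, 0, 0], "dr": [0, 0, 0]}, {"fingers": 0.3, "dp": [0, 0, 0], "dr": [0, 0, 0]}, {"fingers": 0.4, "dp": [0, 0, 0], "dr": [0, 0, 0]}, {"fingers": 0.5, "dp": [0, 0, 0], "dr": [0, 0, 0]}, {"fingers": 1, "dp": [0, 0, 0], "dr": [0, 0, 0]}, {"fingers": 1, "dp": [0, 0, 0], "dr": [0, 0, 0]}, {"fingers": 1, "dp": [0, 0, 0], "dr": [0, 0, 0]}, {"fingers": 1, "dp": [0, 0, 0], "dr": [0, 0, 0]}]' --grip_force 12

```text
t: 3.23
eef_pos: [0.6232, -0.0285, 0.0411]
tcp_rot: [[1.0, 0.001, -0.0], [0.0, -0.0, 1.0], [0.001, -1.0, -0.0]]
contact_force: [-1.0, -0.3, 2.5]
finger_gap: 0.05
```

Emit:
step_arm --commands '[{"fingers": 1, "dp": [0, 0, 1.5], "dr": [0, 0, 0]}, {"fingers": 1, "dp": [0, 0, 4], "dr": [0, 0, 0]}, {"fingers": 1, "dp": [0, 0, 7], "dr": [0, 0, 0]}, {"fingers": 1, "dp": [0, 0, 10], "dr": [0, 0, 0]}, {"fingers": 1, "dp": [-1, -2, 11], "dr": [0, 0, 0]}, {"fingers": 1, "dp": [-3, -5, 11], "dr": [0, 0, 0]}, {"fingers": 1, "dp": [-4.5, -8, 11], "dr": [0, 0, 0]}, {"fingers": 1, "dp": [-6, -11, 11], "dr": [0, 0, 0]}]'

```text
t: 3.9
eef_pos: [0.5621, -0.1393, 0.1508]
tcp_rot: [[1.0, 0.0, -0.001], [0.001, -0.0, 1.0], [0.0, -1.0, -0.0]]
contact_force: [0.8, -0.8, -0.6]
finger_gap: 0.0497
```

Emit:
step_arm --commands '[{"fingers": 1, "dp": [-1.6, -2.8, 0], "dr": [0, 0, 0]}, {"fingers": 1, "dp": [-3.2, -5.8, 0], "dr": [0, 0, 0]}, {"fingers": 1, "dp": [-4.8, -8.8, 0], "dr": [0, 0, 0]}, {"fingers": 1, "dp": [-6.4, -11.8, 0], "dr": [0, 0, 0]}, {"fingers": 1, "dp": [-8, -14.4, 0], "dr": [0, 0, 0]}, {"fingers": 1, "dp": [-9.2, -16.4, 0], "dr": [0, 0, 0]}, {"fingers": 1, "dp": [-10.1, -17.9, 0], "dr": [0, 0, 0]}, {"fingers": 1, "dp": [-10.1, -17.9, 0], "dr": [0, 0, 0]}]'

```text
t: 4.57
eef_pos: [0.4605, -0.3199, 0.1505]
tcp_rot: [[1.0, -0.0, 0.003], [-0.003, -0.0, 1.0], [-0.0, -1.0, -0.0]]
contact_force: [0.8, -0.2, -1.3]
finger_gap: 0.0499
```

Emit:
step_arm --commands '[{"fingers": 1, "dp": [0, 0, 0], "dr": [0, 0, 0]}, {"fingers": 1, "dp": [0, 0, 0], "dr": [0, 0, 0]}]'

```text
t: 4.73
eef_pos: [0.4624, -0.3167, 0.1506]
tcp_rot: [[1.0, -0.0, -0.0], [0.0, 0.0, 1.0], [-0.0, -1.0, 0.0]]
contact_force: [0.4, 0.0, 0.9]
finger_gap: 0.0498
```

```bash
python3 - <<'E'
from h import *
st=monitor.get_state(); print(st["joint_pos"],st["eef_pos"],st["finger_gap"])
for n in ("wrist","side"):
    c,P,s,T,f=snap(n); save(f"pics/{n}1.png",c)
    if n=="wrist":
        p=P.reshape(-1,3); q=p[(abs(p[:,2]-.016)<.006)&(p[:,1]<-.25)&(p[:,1]>-.40)&(p[:,0]<.62)]
        print(len(q),cv2.minAreaRect(q[:,:2].astype(np.float32)))
E
```

```text
[-8.09653626e-01  4.71023215e-01  1.50897031e+00  3.02712147e-04
  1.16195921e+00 -2.38104740e+00] [ 0.4624106  -0.31669299  0.15059708] 0.049798795560721934
1453 ((0.4493834674358368, -0.3154347836971283), (0.0720929354429245, 0.0813528373837471), 89.83244323730469)
```

View pics/wrist1.png

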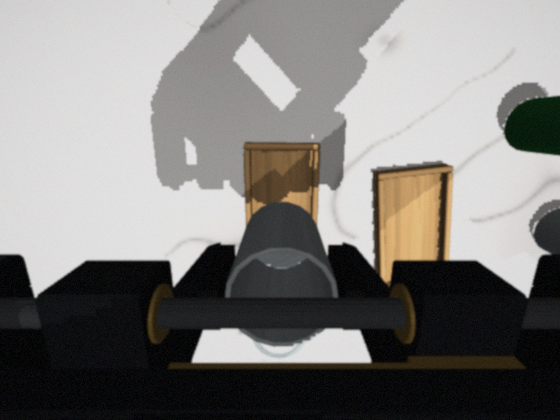

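View pics/side1.png

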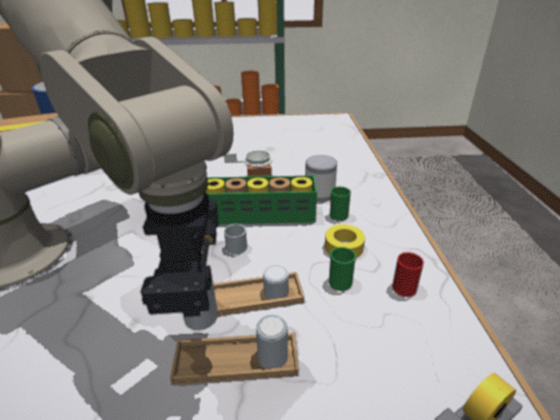

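Both views show the tin held upright; the wrist view puts it over the tall tray's centre line. The tray's y is -0.315 to -0.318, which matches the tool at -0.317. Lowering.

Emit:
step_arm --commands '[{"fingers": 1, "dp": [0, 0, -2.5], "dr": [0, 0, 0]}, {"fingers": 1, "dp": [0, 0, -5], "dr": [0, 0, 0]}, {"fingers": 1, "dp": [0, 0, -7], "dr": [0, 0, 0]}, {"fingers": 1, "dp": [0, 0, -8.5], "dr": [0, 0, 0]}, {"fingers": 1, "dp": [0, 0, -9.3], "dr": [0, 0, 0]}, {"fingers": 1, "dp": [0, 0, -9.7], "dr": [0, 0, 0]}, {"fingers": 1, "dp": [0, 0, -9.9], "dr": [0, 0, 0]}, {"fingers": 1, "dp": [0, 0, -10], "dr": [0, 0, 0]}]'

```text
t: 5.5
eef_pos: [0.4625, -0.3175, 0.0513]
tcp_rot: [[1.0, 0.001, -0.0], [0.0, -0.001, 1.0], [0.001, -1.0, -0.001]]
contact_force: [-1.2, -0.2, -0.5]
finger_gap: 0.0496
```

Emit:
step_arm --commands '[{"fingers": 1, "dp": [0, 0, -0.1], "dr": [0, 0, 0]}, {"fingers": 1, "dp": [0, 0, -0.2], "dr": [0, 0, 0]}, {"fingers": 1, "dp": [0, 0, -0.3], "dr": [0, 0, 0]}, {"fingers": 1, "dp": [0, 0, -0.3], "dr": [0, 0, 0]}]'

```text
t: 5.83
eef_pos: [0.4621, -0.3175, 0.0479]
tcp_rot: [[1.0, 0.0, -0.0], [0.0, -0.0, 1.0], [0.0, -1.0, -0.0]]
contact_force: [-0.5, 0.4, -1.2]
finger_gap: 0.0497
```

Emit:
step_arm --commands '[{"fingers": 1, "dp": [0, 0, -0.05], "dr": [0, 0, 0]}, {"fingers": 1, "dp": [0, 0, -0.1], "dr": [0, 0, 0]}, {"fingers": 1, "dp": [0, 0, -0.1], "dr": [0, 0, 0]}, {"fingers": 1, "dp": [0, 0, -0.1], "dr": [0, 0, 0]}]'

```text
t: 6.17
eef_pos: [0.4621, -0.3176, 0.0471]
tcp_rot: [[1.0, 0.0, -0.0], [0.0, -0.0, 1.0], [0.0, -1.0, -0.0]]
contact_force: [-1.9, 1.0, 5.2]
finger_gap: 0.0496
```

Contact at 5 N; I open the fingers and retreat upward.

Emit:
step_arm --commands '[{"fingers": 0, "dp": [0, 0, 0], "dr": [0, 0, 0]}, {"fingers": -0.2, "dp": [0, 0, 0], "dr": [0, 0, 0]}, {"fingers": -0.6, "dp": [0, 0, 0], "dr": [0, 0, 0]}, {"fingers": -1, "dp": [0, 0, 0], "dr": [0, 0, 0]}, {"fingers": -1, "dp": [0, 0, 1], "dr": [0, 0, 0]}, {"fingers": -1, "dp": [0, 0, 4], "dr": [0, 0, 0]}, {"fingers": -1, "dp": [0, 0, 8], "dr": [0, 0, 0]}, {"fingers": -1, "dp": [0, 0, 12], "dr": [0, 0, 0]}]'

```text
t: 6.83
eef_pos: [0.4616, -0.317, 0.1684]
tcp_rot: [[1.0, -0.001, -0.0], [0.0, 0.001, 1.0], [-0.001, -1.0, 0.001]]
contact_force: [0.2, -0.7, -0.2]
finger_gap: 0.088
```

Emit:
step_arm --commands '[{"fingers": -1, "dp": [0.5, 4, 0], "dr": [0, 0, 0]}, {"fingers": -1, "dp": [1, 8, 0], "dr": [0, 0, 0]}, {"fingers": -1, "dp": [1.5, 12, 0], "dr": [0, 0, 0]}, {"fingers": -1, "dp": [2, 16, 0], "dr": [0, 0, 0]}, {"fingers": -1, "dp": [2.5, 20, 0], "dr": [0, 0, 0]}, {"fingers": -1, "dp": [3, 24, 0], "dr": [0, 0, 0]}, {"fingers": -1, "dp": [3.7, 28, 0], "dr": [0, 0, 0]}, {"fingers": -1, "dp": [3.7, 29.6, 0], "dr": [0, 0, 0]}]'

```text
t: 7.5
eef_pos: [0.4993, -0.0175, 0.1676]
tcp_rot: [[1.0, 0.001, -0.003], [0.003, 0.001, 1.0], [0.001, -1.0, 0.001]]
contact_force: [0.1, -0.6, 0.6]
finger_gap: 0.0881
```

```bash
python3 - <<'E'
from h import *
st=monitor.get_state(); print(st["joint_pos"],st["eef_pos"],st["finger_gap"])
for n in ("wrist","side"):
    c,P,s,T,f=snap(n); save(f"pics/{n}2.png",c)
    p=P.reshape(-1,3)
    for lab,(x,y),r,z0,z1 in [("tall",(.462,-.318),.045,.07,.095),("short",(.498,-.023),.045,.04,.07)]:
        q=p[(np.hypot(p[:,0]-x,p[:,1]-y)<r)&(p[:,2]>z0)&(p[:,2]<z1)]
        if len(q)>5:
            (cx,cy),R=cv2.minEnclosingCircle(q[:,:2].astype(np.float32)); print(n,lab,len(q),cx,cy,R,np.percentile(q[:,2],[5,95]))
E
```

```text
[-2.70367907e-01  3.26573638e-01  1.67543404e+00  9.16941365e-04
  1.13880102e+00 -1.84452100e+00] [ 0.49927456 -0.01747776  0.16755537] 0.08812662205184199
wrist short 628 0.5003966689109802 -0.020551245659589767 0.025175319984555244 [0.04150548 0.04985205]
side tall 437 0.4650140404701233 -0.31733930110931396 0.025586605072021484 [0.0704861  0.08222454]
side short 190 0.5008357763290405 -0.02227023057639599 0.02615794911980629 [0.04061445 0.05101637]
```

View pics/side2.png

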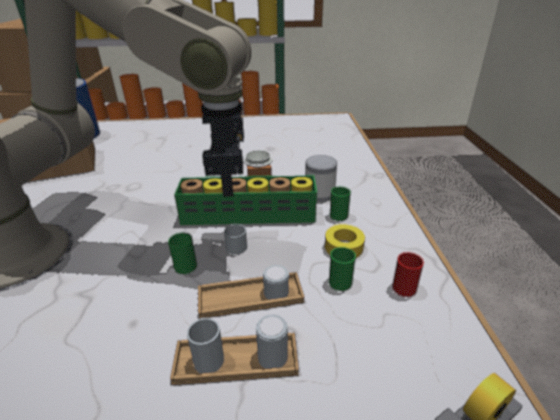

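The tall tin stands upright in its tray at (0.463, -0.3175). Before descending for the short tin, I check the basket edge against the gripper body.

```bash
python3 - <<'E'
from h import *
d=np.load("top0.npz");P=d["P"]; c=d["c"].astype(int)
g=(c[...,1]>c[...,0]+25)&(c[...,1]>c[...,2]+25)
for v in (190,215,240,260,285,305):
    p=P[v,195:260]; q=p[(p[:,2]>.075)]
    print(v,np.nanmedian(q[:,0]).round(3),"y",q[:,1].min().round(3),q[:,1].max().round(3),q[:,2].max().round(3))
p=P[175:320,195:255].reshape(-1,3);q=p[p[:,2]>.085];print(cv2.minAreaRect(q[:,:2].astype(np.float32)),np.percentile(q[:,2],99))
E
```

```text
190 0.658 y 0.061 0.146 0.096
215 0.596 y 0.066 0.147 0.097
240 0.534 y 0.067 0.151 0.097
260 0.486 y 0.071 0.156 0.099
285 0.426 y 0.074 0.157 0.096
305 0.378 y 0.077 0.161 0.098
((0.5273380279541016, 0.13033714890480042), (0.1261429637670517, 0.34058383107185364), 87.06690216064453) 0.1002443950244255
```

The basket edge is y≈0.07 at that x, and the gripper body would reach about 0.073. I turn the gripper 90° so its body lies along x.

Emit:
step_arm --commands '[{"fingers": -1, "dp": [0.1, 0, 0], "dr": [0, 0, -7]}, {"fingers": -1, "dp": [0.1, 0, 0], "dr": [0, 0, -14]}, {"fingers": -1, "dp": [0.1, 0, 0], "dr": [0, 0, -21]}, {"fingers": -1, "dp": [0.1, 0, 0], "dr": [0, 0, -28]}, {"fingers": -1, "dp": [0.1, 0, 0], "dr": [0, 0, -35]}, {"fingers": -1, "dp": [0.1, 0, 0], "dr": [0, 0, -42]}, {"fingers": -1, "dp": [0.1, 0, 0], "dr": [0, 0, -49]}, {"fingers": -1, "dp": [0.1, 0, 0], "dr": [0, 0, -56]}]'

```text
t: 8.27
eef_pos: [0.5001, -0.0228, 0.1671]
tcp_rot: [[0.553, 0.0, 0.833], [-0.833, -0.0, 0.553], [0.0, -1.0, 0.0]]
contact_force: [-0.3, 0.3, 0.3]
finger_gap: 0.0883
```

Emit:
step_arm --commands '[{"fingers": -1, "dp": [0, 0, 0], "dr": [0, 0, -7]}, {"fingers": -1, "dp": [0, 0, 0], "dr": [0, 0, -14]}, {"fingers": -1, "dp": [0, 0, 0], "dr": [0, 0, -21]}, {"fingers": -1, "dp": [0, 0, 0], "dr": [0, 0, -28]}, {"fingers": -1, "dp": [0, 0, 0], "dr": [0, 0, -34]}, {"fingers": -1, "dp": [0, 0, 0], "dr": [0, 0, -34]}, {"fingers": -1, "dp": [0, 0, 0], "dr": [0, 0, -34]}]'

```text
t: 8.85
eef_pos: [0.5001, -0.0224, 0.167]
tcp_rot: [[0.002, 0.0, 1.0], [-1.0, -0.0, 0.002], [0.0, -1.0, 0.0]]
contact_force: [-0.3, -0.3, 0.7]
finger_gap: 0.0881
```

```bash
python3 - <<'E'
from h import *
st=monitor.get_state(); print(st["joint_pos"].round(3),st["eef_pos"],np.round(st["tcp_rot"],3))
n="wrist"
c,P,s,T,f=snap(n); save(f"pics/{n}3.png",c)
p=P.reshape(-1,3)
q=p[(np.hypot(p[:,0]-.5,p[:,1]+.021)<.045)&(p[:,2]>.04)&(p[:,2]<.065)]
print(len(q),cv2.minEnclosingCircle(q[:,:2].astype(np.float32)))
E
```

```text
[-0.279  0.33   1.673 -0.     1.139 -0.281] [ 0.50009078 -0.02239609  0.16700721] [[ 0.002  0.     1.   ]
 [-1.    -0.     0.002]
 [ 0.    -1.     0.   ]]
630 ((0.5003845691680908, -0.021072404459118843), 0.025055531412363052)
```

View pics/wrist3.png

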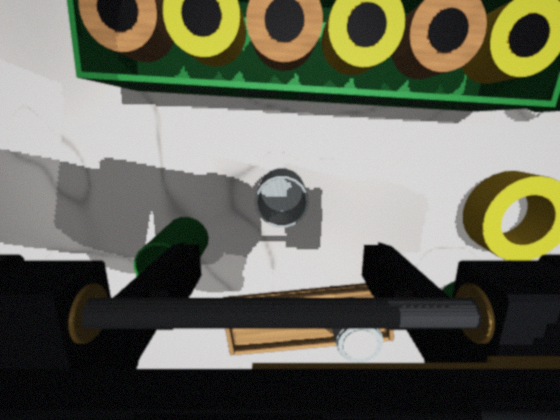

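The short tin at (282,195) is centred between the fingers, and the green tin at (170,245) is clear of the left finger's line. Descending.

Emit:
step_arm --commands '[{"fingers": -1, "dp": [0, 0.1, -3], "dr": [0, 0, 0]}, {"fingers": -1, "dp": [0, 0.1, -6], "dr": [0, 0, 0]}, {"fingers": -1, "dp": [0, 0.1, -9], "dr": [0, 0, 0]}, {"fingers": -1, "dp": [0, 0.1, -11], "dr": [0, 0, 0]}, {"fingers": -1, "dp": [0, 0.1, -12.5], "dr": [0, 0, 0]}, {"fingers": -1, "dp": [0, 0.1, -13.5], "dr": [0, 0, 0]}, {"fingers": -1, "dp": [0, 0.1, -13.9], "dr": [0, 0, 0]}, {"fingers": -1, "dp": [0, 0.1, -13.9], "dr": [0, 0, 0]}]'

```text
t: 9.57
eef_pos: [0.5, -0.0206, 0.0274]
tcp_rot: [[0.001, -0.001, 1.0], [-1.0, 0.0, 0.001], [-0.0, -1.0, -0.001]]
contact_force: [-0.9, -0.6, 0.3]
finger_gap: 0.0881
```

Emit:
step_arm --commands '[{"fingers": 0.2, "dp": [0, 0, 0], "dr": [0, 0, 0]}, {"fingers": 0.3, "dp": [0, 0, 0], "dr": [0, 0, 0]}, {"fingers": 0.4, "dp": [0, 0, 0], "dr": [0, 0, 0]}, {"fingers": 0.5, "dp": [0, 0, 0], "dr": [0, 0, 0]}, {"fingers": 1, "dp": [0, 0, 0], "dr": [0, 0, 0]}, {"fingers": 1, "dp": [0, 0, 0], "dr": [0, 0, 0]}, {"fingers": 1, "dp": [0, 0, 0], "dr": [0, 0, 0]}, {"fingers": 1, "dp": [0, 0, 0], "dr": [0, 0, 0]}]' --grip_force 12

```text
t: 10.23
eef_pos: [0.5002, -0.0205, 0.028]
tcp_rot: [[0.0, 0.0, 1.0], [-1.0, -0.0, 0.0], [0.0, -1.0, 0.0]]
contact_force: [-0.6, -0.4, 2.2]
finger_gap: 0.0502
```

Emit:
step_arm --commands '[{"fingers": 1, "dp": [0, 0, 1.5], "dr": [0, 0, 0]}, {"fingers": 1, "dp": [0, 0, 4], "dr": [0, 0, 0]}, {"fingers": 1, "dp": [0, 0, 7], "dr": [0, 0, 0]}, {"fingers": 1, "dp": [0, 0, 10], "dr": [0, 0, 0]}, {"fingers": 1, "dp": [0, -2, 10], "dr": [0, 0, 0]}, {"fingers": 1, "dp": [-0.5, -5, 10], "dr": [0, 0, 0]}, {"fingers": 1, "dp": [-1, -8, 10], "dr": [0, 0, 0]}, {"fingers": 1, "dp": [-1.5, -11, 10], "dr": [0, 0, 0]}]'

```text
t: 10.9
eef_pos: [0.4846, -0.1315, 0.1278]
tcp_rot: [[0.001, -0.0, 1.0], [-1.0, 0.0, 0.001], [-0.0, -1.0, -0.0]]
contact_force: [0.6, -0.2, -0.8]
finger_gap: 0.0503
```

Emit:
step_arm --commands '[{"fingers": 1, "dp": [0, -2, 0], "dr": [0, 0, 0]}, {"fingers": 1, "dp": [0, -4, 0], "dr": [0, 0, 0]}, {"fingers": 1, "dp": [0, -5.2, 0], "dr": [0, 0, 0]}, {"fingers": 1, "dp": [0, -5.2, 0], "dr": [0, 0, 0]}, {"fingers": 1, "dp": [0, -5.2, 0], "dr": [0, 0, 0]}]'

```text
t: 11.32
eef_pos: [0.4849, -0.1821, 0.1275]
tcp_rot: [[-0.001, -0.0, 1.0], [-1.0, 0.001, -0.001], [-0.001, -1.0, -0.0]]
contact_force: [0.3, -0.3, -0.1]
finger_gap: 0.0502
```

```bash
python3 - <<'E'
from h import *
st=monitor.get_state(); print(st["joint_pos"].round(3),st["eef_pos"],st["finger_gap"])
for n in("wrist","side"):
    c,P,s,T,f=snap(n); save(f"pics/{n}4.png",c)
    p=P.reshape(-1,3); q=p[(abs(p[:,2]-.016)<.006)&(p[:,1]<-.11)&(p[:,1]>-.245)&(p[:,0]<.66)&(p[:,0]>.4)]
    print(len(q),cv2.minAreaRect(q[:,:2].astype(np.float32)))
E
```

```text
[-0.586  0.415  1.665  0.     1.063 -0.585] [ 0.48494135 -0.18212926  0.12748283] 0.05015000818157553
3640 ((0.5323936939239502, -0.17724007368087769), (0.19999292492866516, 0.07206914573907852), 6.396500110626221)
1149 ((0.5336291790008545, -0.17766191065311432), (0.1999015361070633, 0.07500247657299042), 6.576472759246826)
```

View pics/wrist4.png

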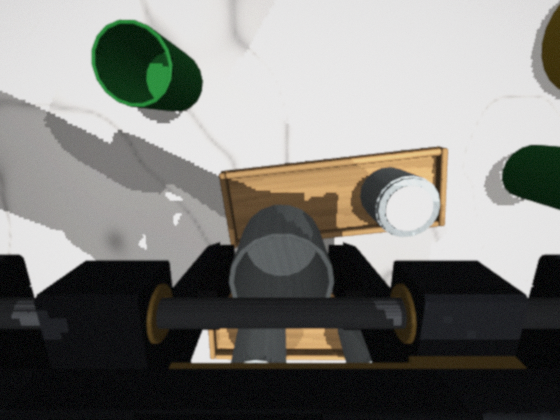

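View pics/side4.png

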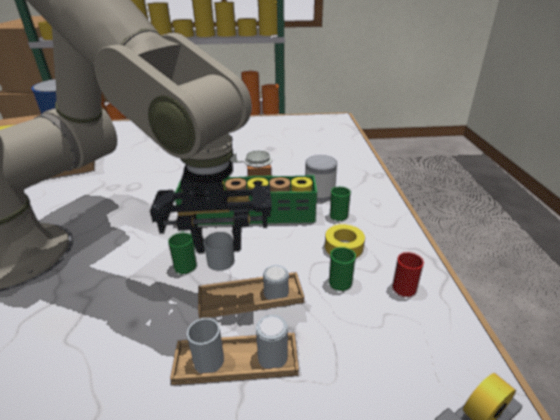

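Three views agree on the tray: centre (0.532, -0.177) and about 6.4°. The tin is over its axis at the free place, so I lower it.

Emit:
step_arm --commands '[{"fingers": 1, "dp": [0, 0, -2.5], "dr": [0, 0, 0]}, {"fingers": 1, "dp": [0, 0, -5], "dr": [0, 0, 0]}, {"fingers": 1, "dp": [0, 0, -7], "dr": [0, 0, 0]}, {"fingers": 1, "dp": [0, 0, -8.2], "dr": [0, 0, 0]}, {"fingers": 1, "dp": [0, 0, -8.8], "dr": [0, 0, 0]}, {"fingers": 1, "dp": [0, 0, -9.1], "dr": [0, 0, 0]}, {"fingers": 1, "dp": [0, 0, -9.3], "dr": [0, 0, 0]}, {"fingers": 1, "dp": [0, 0, -9.3], "dr": [0, 0, 0]}]'

```text
t: 12.08
eef_pos: [0.4854, -0.1823, 0.0351]
tcp_rot: [[0.001, 0.001, 1.0], [-1.0, -0.0, 0.001], [0.0, -1.0, 0.001]]
contact_force: [-1.2, 0.1, -0.3]
finger_gap: 0.0502
```

Emit:
step_arm --commands '[{"fingers": 1, "dp": [0, 0, -0.1], "dr": [0, 0, 0]}, {"fingers": 1, "dp": [0, 0, -0.15], "dr": [0, 0, 0]}, {"fingers": 1, "dp": [0, 0, -0.15], "dr": [0, 0, 0]}, {"fingers": 1, "dp": [0, 0, -0.15], "dr": [0, 0, 0]}]'

```text
t: 12.42
eef_pos: [0.4854, -0.1826, 0.0339]
tcp_rot: [[0.0, 0.001, 1.0], [-1.0, -0.001, 0.0], [0.001, -1.0, 0.001]]
contact_force: [-1.1, 0.2, 5.6]
finger_gap: 0.0507
```

Emit:
step_arm --commands '[{"fingers": 0, "dp": [0, 0, 0], "dr": [0, 0, 0]}, {"fingers": -0.2, "dp": [0, 0, 0], "dr": [0, 0, 0]}, {"fingers": -0.6, "dp": [0, 0, 0], "dr": [0, 0, 0]}, {"fingers": -1, "dp": [0, 0, 0], "dr": [0, 0, 0]}, {"fingers": -1, "dp": [0, 0, 1], "dr": [0, 0, 0]}, {"fingers": -1, "dp": [0, 0, 4], "dr": [0, 0, 0]}, {"fingers": -1, "dp": [0, 0, 8], "dr": [0, 0, 0]}, {"fingers": -1, "dp": [0, 0, 12], "dr": [0, 0, 0]}]'

```text
t: 13.08
eef_pos: [0.4845, -0.1821, 0.155]
tcp_rot: [[0.0, -0.001, 1.0], [-1.0, 0.001, 0.0], [-0.001, -1.0, -0.001]]
contact_force: [1.3, -0.8, -0.0]
finger_gap: 0.0879
```

Emit:
step_arm --commands '[{"fingers": -1, "dp": [0, 3, 2], "dr": [0, 0, 7]}, {"fingers": -1, "dp": [0, 6, 4], "dr": [0, 0, 14]}, {"fingers": -1, "dp": [0, 9, 6], "dr": [0, 0, 21]}, {"fingers": -1, "dp": [0, 12, 8], "dr": [0, 0, 28]}, {"fingers": -1, "dp": [-1, 15, 8], "dr": [0, 0, 35]}, {"fingers": -1, "dp": [-2, 18, 8], "dr": [0, 0, 42]}, {"fingers": -1, "dp": [-3, 21, 8], "dr": [0, 0, 49]}, {"fingers": -1, "dp": [-4, 24, 8], "dr": [0, 0, 56]}]'

```text
t: 13.75
eef_pos: [0.4442, 0.0589, 0.234]
tcp_rot: [[0.832, 0.001, 0.554], [-0.554, -0.0, 0.832], [0.001, -1.0, 0.0]]
contact_force: [-0.9, 0.3, -0.6]
finger_gap: 0.0878
```

Emit:
step_arm --commands '[{"fingers": -1, "dp": [0, 3, 0], "dr": [0, 0, 7]}, {"fingers": -1, "dp": [0, 6, 0], "dr": [0, 0, 14]}, {"fingers": -1, "dp": [0, 9, 0], "dr": [0, 0, 21]}, {"fingers": -1, "dp": [0, 12, 0], "dr": [0, 0, 28]}, {"fingers": -1, "dp": [0, 15, 0], "dr": [0, 0, 34]}, {"fingers": -1, "dp": [0, 18, 0], "dr": [0, 0, 34]}, {"fingers": -1, "dp": [0, 21, 0], "dr": [0, 0, 34]}, {"fingers": -1, "dp": [0, 22, 0], "dr": [0, 0, 34]}]'

```text
t: 14.42
eef_pos: [0.4444, 0.2805, 0.2337]
tcp_rot: [[1.0, 0.0, -0.003], [0.003, 0.001, 1.0], [0.0, -1.0, 0.001]]
contact_force: [-0.9, -0.1, 0.8]
finger_gap: 0.088
```

Emit:
step_arm --commands '[{"fingers": -1, "dp": [0, 0, 0], "dr": [0, 0, 0]}, {"fingers": -1, "dp": [0, 0, 0], "dr": [0, 0, 0]}, {"fingers": -1, "dp": [0, 0, 0], "dr": [0, 0, 0]}]'

```text
t: 14.67
eef_pos: [0.4452, 0.2764, 0.2334]
tcp_rot: [[1.0, -0.0, 0.001], [-0.001, -0.0, 1.0], [-0.0, -1.0, -0.0]]
contact_force: [0.7, 0.1, 0.1]
finger_gap: 0.0881
```

```bash
python3 - <<'E'
from h import *
st=monitor.get_state(); print(st["joint_pos"].round(3),st["eef_pos"],np.round(st["tcp_rot"],3))
for n in("wrist","side","top"):
    c,P,s,T,f=snap(n); save(f"pics/{n}5.png",c); np.savez(f"{n}5.npz",c=c,P=P)
    p=P.reshape(-1,3)
    for lab,(x,y),r,z0,z1 in [("tall",(.462,-.318),.035,.065,.095),("short",(.487,-.182),.035,.04,.07)]:
        q=p[(np.hypot(p[:,0]-x,p[:,1]-y)<r)&(p[:,2]>z0)&(p[:,2]<z1)]
        if len(q)>5:
            (cx,cy),R=cv2.minEnclosingCircle(q[:,:2].astype(np.float32)); print(n,lab,len(q),cx,cy,R,np.percentile(q[:,2],[5,95]))
E
```

```text
[ 0.332  0.315  1.509 -0.     1.318 -1.238] [0.44519383 0.27637186 0.23341463] [[ 1.    -0.     0.001]
 [-0.001 -0.     1.   ]
 [-0.    -1.    -0.   ]]
side tall 576 0.46575531363487244 -0.3174228370189667 0.026090051978826523 [0.06585318 0.082105  ]
side short 393 0.4871263802051544 -0.18356682360172272 0.026141492649912834 [0.04098911 0.05691647]
top tall 121 0.4621492028236389 -0.3186466693878174 0.025098029524087906 [0.06632366 0.08247402]
top short 92 0.48315566778182983 -0.18482835590839386 0.02512439340353012 [0.04218127 0.0586442 ]
```

View pics/wrist5.png

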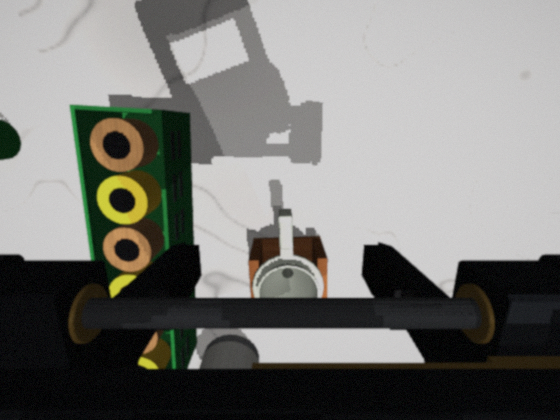

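View pics/side5.png

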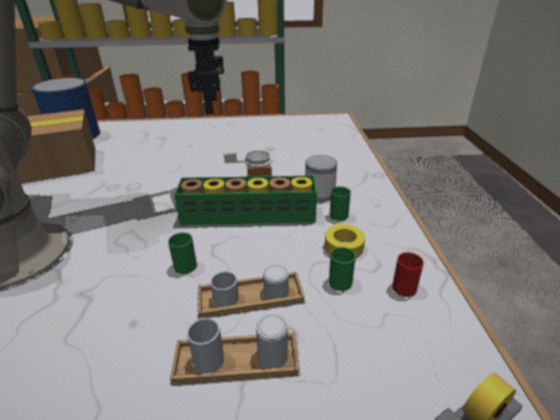

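Both tins stand upright in their trays: short at (224,290) and tall at (205,345) in the side view. The wrist view shows the funnel at (288,285) with its grip at (286,225). I measure the grip and funnel axis.

```bash
python3 - <<'E'
from h import *
for n in ("wrist5","top0","top5","side5"):
    P=np.load(n+".npz")["P"]; p=P.reshape(-1,3); p=p[~np.isnan(p[:,0])]
    q=p[(p[:,0]>.43)&(p[:,0]<.535)&(abs(p[:,1]-.28)<.035)&(p[:,2]>.09)&(p[:,2]<.112)]
    print(n,"grip",len(q), cv2.minAreaRect(q[:,:2].astype(np.float32)) if len(q)>5 else "", q[:,2].max() if len(q) else "")
    if len(q)>5: print(np.percentile(q,[2,98],0).round(4))
    a=p[(p[:,0]>.51)&(p[:,0]<.62)&(abs(p[:,1]-.28)<.055)&(p[:,2]>.078)&(p[:,2]<.096)]
    if len(a)>5: print("  mouth",len(a),cv2.minEnclosingCircle(a[:,:2].astype(np.float32)))
c=np.load("wrist5.npz")["c"]; save("pics/w5z.png",cv2.resize(c[180:340,200:380],None,fx=4,fy=3.7))
E
```

```text
wrist5 grip 478 ((0.48031941056251526, 0.2816729247570038), (0.03615264222025871, 0.013889207504689693), 2.471565008163452) 0.10093179324136597
[[0.4626 0.2747 0.0918]
 [0.4968 0.288  0.1003]]
  mouth 375 ((0.556405782699585, 0.284687340259552), 0.0352209098637104)
top0 grip 108 ((0.4977568984031677, 0.28392478823661804), (0.05168962478637695, 0.07169464975595474), 87.18504333496094) 0.10685017312939471
[[0.4619 0.2708 0.0905]
 [0.53   0.3002 0.1037]]
  mouth 216 ((0.5566132068634033, 0.2801491618156433), 0.04071981832385063)
top5 grip 62 ((0.5034623742103577, 0.28772056102752686), (0.04742731526494026, 0.05815109610557556), 83.9190444946289) 0.10393633142759273
[[0.4739 0.2636 0.0901]
 [0.5299 0.2995 0.1033]]
  mouth 206 ((0.5542371869087219, 0.2813742458820343), 0.04124455526471138)
side5 grip 68 ((0.48176440596580505, 0.27893298864364624), (0.034232836216688156, 0.017115255817770958), 2.5920863151550293) 0.10185612564907165
[[0.4652 0.2713 0.0903]
 [0.4987 0.2865 0.1015]]
  mouth 170 ((0.5568556785583496, 0.2825094163417816), 0.03780931979417801)
```

View pics/w5z.png

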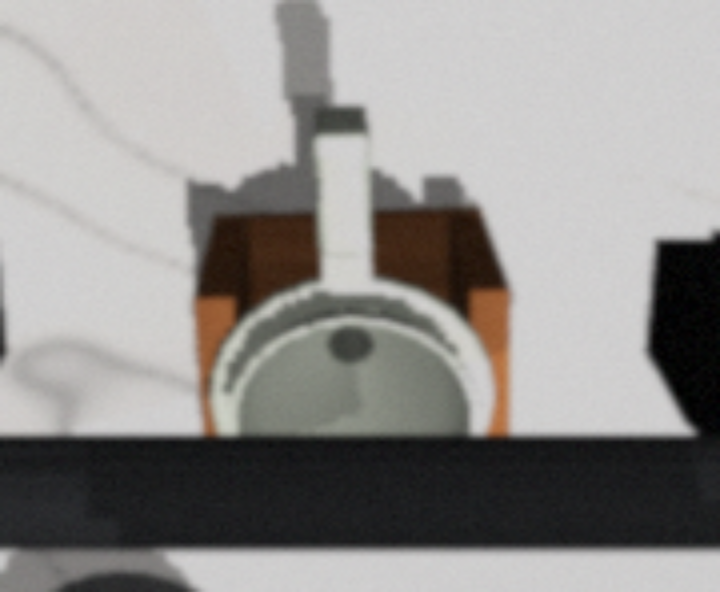

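The grip centre is (0.4805, 0.2815, 0.085), the yaw about +2.5°, and the block 36×14 mm as specified. Moving to it.

Emit:
step_arm --commands '[{"fingers": -1, "dp": [1.8, 0.3, 0], "dr": [0, 0, 2.5]}, {"fingers": -1, "dp": [3.5, 0.5, 0], "dr": [0, 0, 2.5]}, {"fingers": -1, "dp": [3.5, 0.5, -3.5], "dr": [0, 0, 2.5]}, {"fingers": -1, "dp": [3.5, 0.5, -7], "dr": [0, 0, 2.5]}, {"fingers": -1, "dp": [3.5, 0.5, -10], "dr": [0, 0, 2.5]}, {"fingers": -1, "dp": [3.5, 0.5, -12], "dr": [0, 0, 2.5]}, {"fingers": -1, "dp": [3.5, 0.5, -13], "dr": [0, 0, 2.5]}, {"fingers": -1, "dp": [3.5, 0.5, -13], "dr": [0, 0, 2.5]}]'

```text
t: 15.48
eef_pos: [0.4795, 0.2817, 0.1016]
tcp_rot: [[0.999, -0.003, -0.043], [0.043, -0.001, 0.999], [-0.003, -1.0, -0.001]]
contact_force: [-0.6, 0.1, -0.2]
finger_gap: 0.0879
```

```bash
python3 - <<'E'
from h import *
c,P,s,T,f=snap("wrist"); save("pics/w6.png",c); st=monitor.get_state(); print(st["eef_pos"],np.round(st["tcp_rot"],3))
p=P.reshape(-1,3);q=p[(p[:,0]>.43)&(p[:,0]<.51)&(abs(p[:,1]-.28)<.03)&(p[:,2]>.092)&(p[:,2]<.112)]
print(len(q),cv2.minAreaRect(q[:,:2].astype(np.float32)))
E
```

```text
[0.48022281 0.28215896 0.10331528] [[ 0.999 -0.001 -0.043]
 [ 0.043 -0.     0.999]
 [-0.001 -1.    -0.   ]]
1563 ((0.4800336956977844, 0.2815389335155487), (0.036145783960819244, 0.013892103917896748), 2.779151201248169)
```

View pics/w6.png

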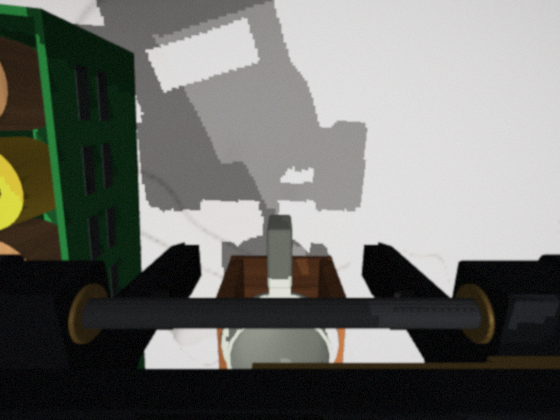

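The grip at (280,245) is centred between the fingers, within about 0.5 mm of the tool. Descending the last 37 mm and closing.

Emit:
step_arm --commands '[{"fingers": -1, "dp": [0, 0, -1.5], "dr": [0, 0, 0]}, {"fingers": -1, "dp": [0, 0, -3], "dr": [0, 0, 0]}, {"fingers": -1, "dp": [0, 0, -3.7], "dr": [0, 0, 0]}, {"fingers": -1, "dp": [0, 0, -3.7], "dr": [0, 0, 0]}, {"fingers": 0, "dp": [0, 0, -3.7], "dr": [0, 0, 0]}, {"fingers": 0.3, "dp": [0, 0, -3.7], "dr": [0, 0, 0]}, {"fingers": 0.45, "dp": [0, 0, -3.7], "dr": [0, 0, 0]}, {"fingers": 0.55, "dp": [0, 0, -3.7], "dr": [0, 0, 0]}]' --grip_force 10

```text
t: 16.2
eef_pos: [0.4804, 0.2827, 0.067]
tcp_rot: [[0.999, 0.001, -0.044], [0.044, 0.0, 0.999], [0.001, -1.0, 0.0]]
contact_force: [0.3, -0.1, -0.4]
finger_gap: 0.0639
```

Emit:
step_arm --commands '[{"fingers": 0.65, "dp": [0, 0, 0], "dr": [0, 0, 0]}, {"fingers": 0.7, "dp": [0, 0, 0], "dr": [0, 0, 0]}, {"fingers": 0.75, "dp": [0, 0, 0], "dr": [0, 0, 0]}, {"fingers": 1, "dp": [0, 0, 0], "dr": [0, 0, 0]}, {"fingers": 1, "dp": [0, 0, 0], "dr": [0, 0, 0]}, {"fingers": 1, "dp": [0, 0, 0], "dr": [0, 0, 0]}]'

```text
t: 16.7
eef_pos: [0.4801, 0.2825, 0.0662]
tcp_rot: [[0.999, -0.0, -0.044], [0.044, -0.0, 0.999], [-0.0, -1.0, -0.0]]
contact_force: [0.8, 0.0, -0.8]
finger_gap: 0.0234
```

Emit:
step_arm --commands '[{"fingers": 1, "dp": [0, 0, 0], "dr": [0, 0, 0]}, {"fingers": 1, "dp": [0, 0, 0], "dr": [0, 0, 0]}, {"fingers": 1, "dp": [0, 0, 0], "dr": [0, 0, 0]}]' --grip_force 35

```text
t: 16.95
eef_pos: [0.4801, 0.2825, 0.0662]
tcp_rot: [[0.999, -0.0, -0.044], [0.044, -0.0, 0.999], [-0.0, -1.0, -0.0]]
contact_force: [0.1, 0.0, -0.0]
finger_gap: 0.0134
```

Grip taken (13.4 mm against a nominal 14). Lifting straight up.

Emit:
step_arm --commands '[{"fingers": 1, "dp": [0, 0, 0], "dr": [0, 0, 0]}, {"fingers": 1, "dp": [0, 0, 0.5], "dr": [0, 0, 0]}, {"fingers": 1, "dp": [0, 0, 1.5], "dr": [0, 0, 0]}, {"fingers": 1, "dp": [0, 0, 3], "dr": [0, 0, 0]}, {"fingers": 1, "dp": [0, 0, 5], "dr": [0, 0, 0]}, {"fingers": 1, "dp": [0, 0, 7], "dr": [0, 0, 0]}, {"fingers": 1, "dp": [0, 0, 9], "dr": [0, 0, 0]}, {"fingers": 1, "dp": [0, 0, 11], "dr": [0, 0, 0]}]'

```text
t: 17.62
eef_pos: [0.48, 0.2826, 0.1782]
tcp_rot: [[0.999, 0.001, -0.044], [0.044, 0.0, 0.999], [0.001, -1.0, 0.0]]
contact_force: [0.7, 0.1, -0.5]
finger_gap: 0.0138
```

Emit:
step_arm --commands '[{"fingers": 1, "dp": [0, 0, 2], "dr": [0, 0, 0]}, {"fingers": 1, "dp": [0, 0, 4], "dr": [0, 0, 0]}, {"fingers": 1, "dp": [0, 0, 5], "dr": [0, 0, 0]}, {"fingers": 1, "dp": [0, 0, 5], "dr": [0, 0, 0]}, {"fingers": 1, "dp": [0, 0, 5], "dr": [0, 0, 0]}, {"fingers": 1, "dp": [0, 0, 5], "dr": [0, 0, 0]}]'

```text
t: 18.12
eef_pos: [0.4796, 0.2824, 0.225]
tcp_rot: [[0.999, -0.002, -0.044], [0.044, -0.001, 0.999], [-0.002, -1.0, -0.001]]
contact_force: [-0.1, -0.9, -0.5]
finger_gap: 0.0137
```

```bash
python3 - <<'E'
from h import *
st=monitor.get_state(); print(st["eef_pos"],np.round(st["tcp_rot"],3),st["finger_gap"])
for n in("wrist","side"):
    c,P,s,T,f=snap(n); save(f"pics/{n}7.png",c); np.savez(n+"7.npz",c=c,P=P)
E
```

```text
[0.47959968 0.28238293 0.22502847] [[ 0.999 -0.002 -0.044]
 [ 0.044 -0.001  0.999]
 [-0.002 -1.    -0.001]] 0.013694936739588518
```

View pics/wrist7.png

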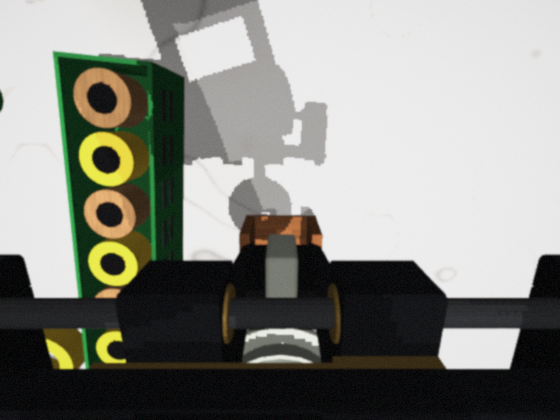

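View pics/side7.png

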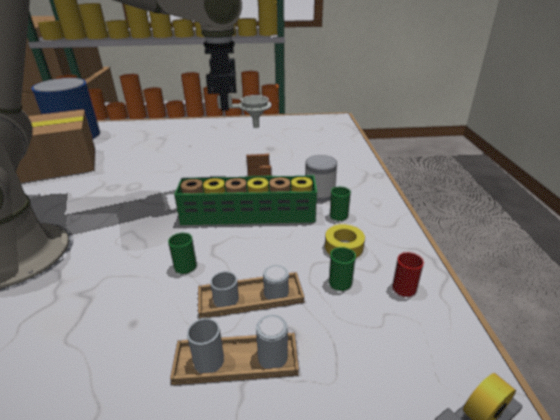

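The side view shows the funnel hanging upright below the gripper at (255,110), clear of the cradle. Carrying it over the basket with its tip at about 0.17 m.

Emit:
step_arm --commands '[{"fingers": 1, "dp": [-0.1, -0.8, 0], "dr": [0, 0, -0.5]}, {"fingers": 1, "dp": [-0.4, -2.4, 0], "dr": [0, 0, -1]}, {"fingers": 1, "dp": [-0.8, -4.8, 0], "dr": [0, 0, -1.5]}, {"fingers": 1, "dp": [-1.2, -7.6, 0], "dr": [0, 0, -2]}, {"fingers": 1, "dp": [-1.6, -10.4, 0], "dr": [0, 0, -2.5]}, {"fingers": 1, "dp": [-2.1, -13.2, 0], "dr": [0, 0, -2.5]}, {"fingers": 1, "dp": [-2.5, -16, 0], "dr": [0, 0, -2.5]}, {"fingers": 1, "dp": [-3, -18.8, 0], "dr": [0, 0, -2.5]}]'

```text
t: 18.88
eef_pos: [0.4493, 0.0929, 0.2258]
tcp_rot: [[1.0, -0.001, 0.0], [-0.0, -0.0, 1.0], [-0.001, -1.0, -0.0]]
contact_force: [0.3, -0.9, -1.1]
finger_gap: 0.0134
```

Emit:
step_arm --commands '[{"fingers": 1, "dp": [-0.4, -2.8, 0], "dr": [0, 0, 0]}, {"fingers": 1, "dp": [-0.9, -5.6, 0], "dr": [0, 0, 0]}, {"fingers": 1, "dp": [-1.3, -8.4, 0], "dr": [0, 0, 0]}, {"fingers": 1, "dp": [-1.8, -11.2, 0], "dr": [0, 0, 0]}, {"fingers": 1, "dp": [-2.2, -14, 0], "dr": [0, 0, 0]}, {"fingers": 1, "dp": [-2.7, -16.8, 0], "dr": [0, 0, 0]}, {"fingers": 1, "dp": [-3.1, -19.6, 0], "dr": [0, 0, 0]}, {"fingers": 1, "dp": [-3.5, -22.4, 0], "dr": [0, 0, 0]}]'

```text
t: 19.55
eef_pos: [0.4141, -0.1309, 0.2259]
tcp_rot: [[1.0, -0.0, 0.001], [-0.001, 0.0, 1.0], [-0.0, -1.0, 0.0]]
contact_force: [0.4, -0.8, -2.0]
finger_gap: 0.0138
```

Emit:
step_arm --commands '[{"fingers": 1, "dp": [-0.5, -2.8, 0], "dr": [0, 0, 0]}, {"fingers": 1, "dp": [-1, -5.6, 0], "dr": [0, 0, 0]}, {"fingers": 1, "dp": [-1.5, -8.4, 0], "dr": [0, 0, 0]}, {"fingers": 1, "dp": [-2, -11.2, 0], "dr": [0, 0, 0]}, {"fingers": 1, "dp": [-2.4, -13.6, 0], "dr": [0, 0, 0]}, {"fingers": 1, "dp": [-2.7, -15.6, 0], "dr": [0, 0, 0]}, {"fingers": 1, "dp": [-2.9, -17.2, 0], "dr": [0, 0, 0]}, {"fingers": 1, "dp": [-3, -18.4, 0], "dr": [0, 0, 0]}]'

```text
t: 20.22
eef_pos: [0.3844, -0.3148, 0.2259]
tcp_rot: [[1.0, -0.0, 0.001], [-0.001, 0.0, 1.0], [-0.0, -1.0, 0.0]]
contact_force: [-0.0, 0.1, -0.7]
finger_gap: 0.0137
```

Emit:
step_arm --commands '[{"fingers": 1, "dp": [0, -0.3, 0], "dr": [0, 0, 0]}, {"fingers": 1, "dp": [0, -0.4, 0], "dr": [0, 0, 0]}, {"fingers": 1, "dp": [0, -0.4, 0], "dr": [0, 0, 0]}, {"fingers": 1, "dp": [0, -0.4, 0], "dr": [0, 0, 0]}, {"fingers": 1, "dp": [0, -0.4, 0], "dr": [0, 0, 0]}]'

```text
t: 20.63
eef_pos: [0.3853, -0.3167, 0.2263]
tcp_rot: [[1.0, 0.0, -0.001], [0.001, -0.0, 1.0], [0.0, -1.0, -0.0]]
contact_force: [0.2, -0.4, -0.5]
finger_gap: 0.0131
```

```bash
python3 - <<'E'
from h import *
st=monitor.get_state(); print(st["joint_pos"].round(3),st["eef_pos"],np.round(st["tcp_rot"],3),st["finger_gap"])
for n in("wrist","side","top"):
    c,P,s,T,f=snap(n); save(f"pics/{n}8.png",c); np.savez(n+"8.npz",c=c,P=P)
    if n!="wrist": save(f"pics/{n}8z.png",cv2.resize(c[200:400,120:320] if n=="side" else c[180:320,300:440],None,fx=3 if n=="side" else 4,fy=3 if n=="side" else 4,interpolation=cv2.INTER_CUBIC))
E
```

```text
[-0.923  0.265  1.594  0.     1.282 -2.495] [ 0.38530096 -0.31671647  0.22634838] [[ 1.     0.    -0.001]
 [ 0.001 -0.     1.   ]
 [ 0.    -1.    -0.   ]] 0.013137076903007612
```

View pics/wrist8.png

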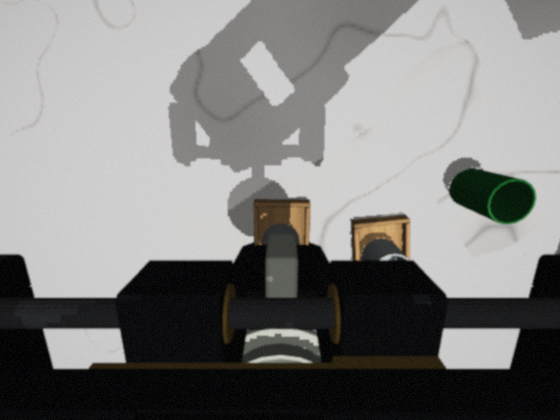

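View pics/side8.png

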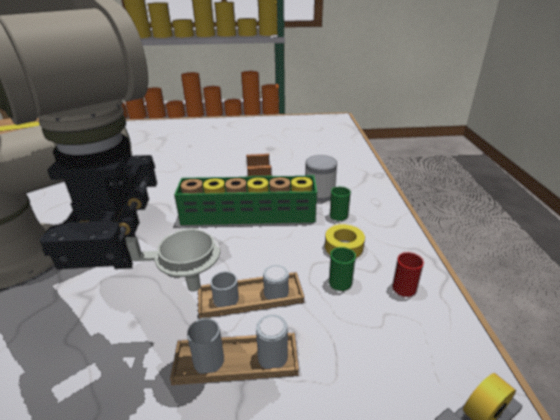

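View pics/top8z.png

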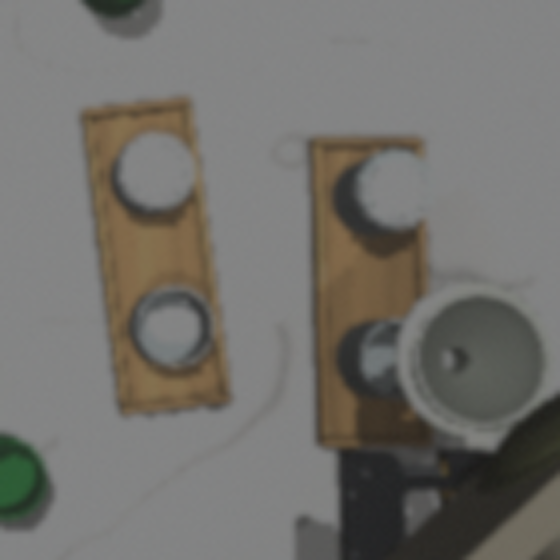

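Funnel is above and roughly over the tall tin: mouth at (187,250) and spout tip at (193,285) in the side view. I measure its axis and level from the point clouds.

```bash
cat > fun.py <<'E'
from h import *
def circ(q):
    A=np.c_[2*q[:,:2],np.ones(len(q))]; x=np.linalg.lstsq(A,(q[:,:2]**2).sum(1),rcond=None)[0]
    return x[:2],np.sqrt(x[2]+x[:2]@x[:2])
def fun(P,tcp,lab):
    p=P.reshape(-1,3); p=p[~np.isnan(p[:,0])]
    tip=tcp[2]-.054; c0=np.array([tcp[0]+.078,tcp[1]])
    r=np.hypot(*(p[:,:2]-c0).T)
    m=p[(abs(p[:,2]-tip-.076)<.005)&(r<.044)&(r>.025)]
    fl=p[(abs(p[:,2]-tip-.061)<.006)&(r<.048)&(r>.037)]
    sp=p[(p[:,2]>tip-.006)&(p[:,2]<tip+.022)&(r<.03)]
    print(lab,"exp axis",c0.round(4),"tip",round(tip,4))
    for n,q in(("mouth",m),("flange",fl)):
        if len(q)>20:
            a,res,_,_=np.linalg.lstsq(np.c_[q[:,:2]-c0,np.ones(len(q))],q[:,2],rcond=None)
            h=cv2.convexHull(q[:,:2].astype(np.float32))[:,0]
            print(" ",n,len(q),"MEC",np.round(np.r_[cv2.minEnclosingCircle(q[:,:2].astype(np.float32))[0],cv2.minEnclosingCircle(q[:,:2].astype(np.float32))[1]],4),"circ",circ(q)[0].round(4),circ(q)[1].round(4),"slope deg",np.degrees(a[:2]).round(2),"z",a[2].round(4))
    if len(sp)>5: print("  spout",len(sp),"x",np.percentile(sp[:,0],[2,98]).round(4),"y",np.percentile(sp[:,1],[2,98]).round(4),"zmin",sp[:,2].min().round(4))
    return sp
E
python3 - <<'E'
from fun import *
tcp=np.array([.3855,-.317,.2263])
for n in("side8","top8","wrist8"):
    P=np.load(n+".npz")["P"]; fun(P,tcp,n)
for n in ("side8","top8"):
    P=np.load(n+".npz")["P"]; p=P.reshape(-1,3)
    q=p[(np.hypot(p[:,0]-.463,p[:,1]+.318)<.032)&(p[:,2]>.076)&(p[:,2]<.088)]
    if len(q)>5: print(n,"rim",len(q),circ(q),cv2.minEnclosingCircle(q[:,:2].astype(np.float32)),q[:,2].max())
E
```

```text
side8 exp axis [ 0.4635 -0.317 ] tip 0.1723
  mouth 567 MEC [ 0.4642 -0.3173  0.0365] circ [ 0.4647 -0.3179] 0.0335 slope deg [ 0.05 -0.41] z 0.2469
  flange 497 MEC [ 0.4609 -0.3175  0.0454] circ [ 0.4629 -0.3159] 0.0413 slope deg [-0.14  1.06] z 0.2352
  spout 153 x [0.4566 0.4738] y [-0.3267 -0.3177] zmin 0.1727
top8 exp axis [ 0.4635 -0.317 ] tip 0.1723
  mouth 198 MEC [ 0.4612 -0.3194  0.036 ] circ [ 0.4618 -0.3187] 0.0336 slope deg [-0.5   0.07] z 0.2471
  flange 191 MEC [ 0.4601 -0.3176  0.0437] circ [ 0.4618 -0.3188] 0.0403 slope deg [-0.57  0.1 ] z 0.2347
  spout 21 x [0.4566 0.4677] y [-0.3273 -0.3206] zmin 0.1738
wrist8 exp axis [ 0.4635 -0.317 ] tip 0.1723
  mouth 460 MEC [ 0.4351 -0.3164  0.02  ] circ [ 0.4568 -0.3165] 0.0284 slope deg [-9.61 -0.02] z 0.2404
  flange 628 MEC [ 0.4321 -0.3157  0.0206] circ [ 0.4464 -0.3162] 0.024 slope deg [ 0.09 -0.25] z 0.2337
side8 rim 265 (array([ 0.46542818, -0.31793127]), np.float64(0.023533283361729978)) ((0.466052383184433, -0.3174368143081665), 0.025775035843253136) 0.08350264030507437
top8 rim 40 (array([ 0.46234985, -0.31825605]), np.float64(0.023189183215533406)) ((0.46234241127967834, -0.31498441100120544), 0.023652251809835434) 0.08504581512131137
```

In each camera the funnel axis and tin mouth agree within about 1 mm, and the funnel is level to about 0.5°. I lower 81 mm with a 0.8 mm x correction.

Emit:
step_arm --commands '[{"fingers": 1, "dp": [0.08, 0, -0.5], "dr": [0, 0, 0]}, {"fingers": 1, "dp": [0.08, 0, -1.5], "dr": [0, 0, 0]}, {"fingers": 1, "dp": [0.08, 0, -3], "dr": [0, 0, 0]}, {"fingers": 1, "dp": [0.08, 0, -4.5], "dr": [0, 0, 0]}, {"fingers": 1, "dp": [0.08, 0, -5.6], "dr": [0, 0, 0]}, {"fingers": 1, "dp": [0.08, 0, -6.5], "dr": [0, 0, 0]}, {"fingers": 1, "dp": [0.08, 0, -7], "dr": [0, 0, 0]}, {"fingers": 1, "dp": [0.08, 0, -7.2], "dr": [0, 0, 0]}]'

```text
t: 21.45
eef_pos: [0.3857, -0.3172, 0.1533]
tcp_rot: [[1.0, -0.001, -0.0], [0.0, 0.001, 1.0], [-0.001, -1.0, 0.001]]
contact_force: [-0.0, 0.4, 0.2]
finger_gap: 0.0135
```

Emit:
step_arm --commands '[{"fingers": 1, "dp": [0, 0, -0.4], "dr": [0, 0, 0]}, {"fingers": 1, "dp": [0, 0, -0.7], "dr": [0, 0, 0]}, {"fingers": 1, "dp": [0, 0, -0.8], "dr": [0, 0, 0]}, {"fingers": 1, "dp": [0, 0, -0.8], "dr": [0, 0, 0]}, {"fingers": 1, "dp": [0, 0, -0.8], "dr": [0, 0, 0]}, {"fingers": 1, "dp": [0, 0, -0.8], "dr": [0, 0, 0]}, {"fingers": 1, "dp": [0, 0, -0.8], "dr": [0, 0, 0]}, {"fingers": 1, "dp": [0, 0, -0.8], "dr": [0, 0, 0]}]'

```text
t: 22.12
eef_pos: [0.3859, -0.3175, 0.1464]
tcp_rot: [[1.0, 0.0, -0.0], [0.0, -0.0, 1.0], [0.0, -1.0, -0.0]]
contact_force: [-0.1, -0.4, -0.8]
finger_gap: 0.0134
```

```bash
python3 - <<'E'
from fun import *
st=monitor.get_state(); tcp=st["eef_pos"]; print(tcp,st["finger_gap"],st["contact_force"],np.abs(st["joint_velocities"]).max())
for n in("side","top"):
    c,P,s,T,f=snap(n); save(f"pics/{n}9.png",c)
    if n=="side": save("pics/side9z.png",cv2.resize(c[200:390,130:330],None,fx=3.1,fy=3.1,interpolation=cv2.INTER_CUBIC))
    fun(P,tcp,n)
    p=P.reshape(-1,3)
    q=p[(np.hypot(p[:,0]-.463,p[:,1]+.318)<.032)&(p[:,2]>.076)&(p[:,2]<.085)]
    if len(q)>20: print(n,"rim",len(q),circ(q),cv2.minEnclosingCircle(q[:,:2].astype(np.float32)))
E
```

```text
[ 0.38590041 -0.31749287  0.1463544 ] 0.013369366210769687 [-0.0603285  -0.38644695 -0.81126769] 0.0017853922524824657
side exp axis [ 0.4639 -0.3175] tip 0.0924
  mouth 471 MEC [ 0.4655 -0.318   0.0361] circ [ 0.4654 -0.3187] 0.0336 slope deg [ 0.18 -0.72] z 0.1672
  flange 463 MEC [ 0.4615 -0.3185  0.0456] circ [ 0.4634 -0.3166] 0.0412 slope deg [-0.11  0.92] z 0.1553
  spout 113 x [0.4574 0.4743] y [-0.3277 -0.3196] zmin 0.0926
side rim 224 (array([ 0.46554652, -0.31803849]), np.float64(0.023465244783834383)) ((0.46543774008750916, -0.3178199827671051), 0.0254377368837595)
top exp axis [ 0.4639 -0.3175] tip 0.0924
  mouth 149 MEC [ 0.4622 -0.3191  0.036 ] circ [ 0.4625 -0.319 ] 0.0334 slope deg [-0.16  0.41] z 0.1672
  flange 152 MEC [ 0.4599 -0.3197  0.044 ] circ [ 0.4623 -0.3194] 0.0402 slope deg [-0.12 -0.43] z 0.1546
  spout 17 x [0.4564 0.4683] y [-0.3268 -0.3211] zmin 0.0934
```

View pics/side9z.png

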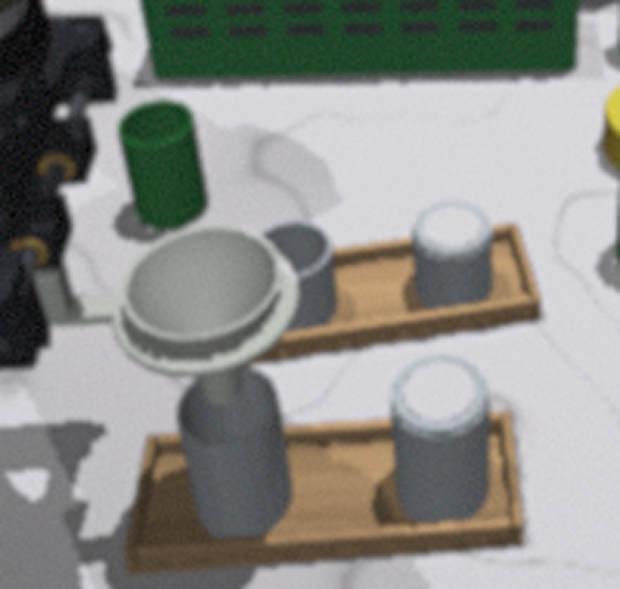

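View pics/top9.png

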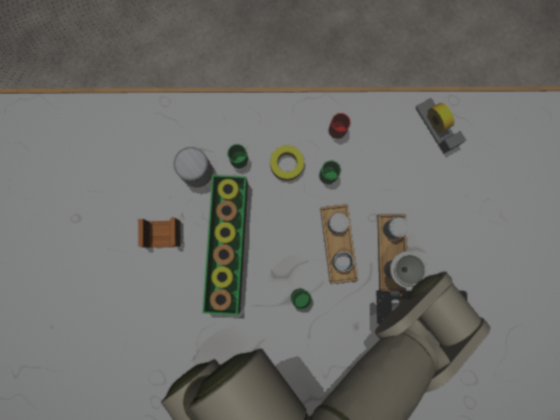

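The spout is over the tall tin's mouth in both views, at (225,385) in the side zoom. It is centred within about 1 mm with a gap of about 11 mm, and nothing else has moved. A 1 mm trim, a short settle, then I hand in.

Emit:
step_arm --commands '[{"fingers": 1, "dp": [0, 0, -0.1], "dr": [0, 0, 0]}, {"fingers": 1, "dp": [0, 0, -0.1], "dr": [0, 0, 0]}, {"fingers": 1, "dp": [0, 0, -0.1], "dr": [0, 0, 0]}, {"fingers": 1, "dp": [0, 0, -0.1], "dr": [0, 0, 0]}, {"fingers": 1, "dp": [0, 0, -0.1], "dr": [0, 0, 0]}, {"fingers": 1, "dp": [0, 0, -0.1], "dr": [0, 0, 0]}, {"fingers": 1, "dp": [0, 0, -0.1], "dr": [0, 0, 0]}, {"fingers": 1, "dp": [0, 0, -0.1], "dr": [0, 0, 0]}]'

```text
t: 22.88
eef_pos: [0.3859, -0.3174, 0.1452]
tcp_rot: [[1.0, -0.0, -0.0], [0.0, -0.0, 1.0], [-0.0, -1.0, -0.0]]
contact_force: [-0.3, 0.2, -0.8]
finger_gap: 0.0139
```

```bash
python3 - <<'E'
from fun import *
st=monitor.get_state(); tcp=st["eef_pos"]; print(st["t"],tcp,st["finger_gap"],st["contact_force"],np.abs(st["joint_velocities"]).max())
c,P,s,T,f=snap("side"); fun(P,tcp,"side")
if abs(tcp[2]-.1455)<.0015 and np.abs(st["joint_velocities"]).max()<.01: print(ctrl.finish_job())
E
```

```text
22.8833 [ 0.38585606 -0.3174395   0.1452382 ] 0.013853571671676541 [-0.30273952  0.22050831 -0.77047703] 0.001384802143013261
side exp axis [ 0.4639 -0.3174] tip 0.0912
  mouth 465 MEC [ 0.4654 -0.3179  0.036 ] circ [ 0.4654 -0.3186] 0.0335 slope deg [-0.01 -0.53] z 0.1659
  flange 458 MEC [ 0.4614 -0.3189  0.0454] circ [ 0.4633 -0.3166] 0.0412 slope deg [-0.1   0.85] z 0.1541
  spout 116 x [0.4575 0.4743] y [-0.3276 -0.3189] zmin 0.09
the job is handed in; nothing more can be done
None
```

The job is done and handed in at 22.9 s. The tall and short empty tins stand in their matching trays, each set down at about 5 N of contact before release. The funnel was lifted straight out of its cradle and carried over the basket, with its spout about 75 mm above it. The gripper still holds it over the tall tin.

**Last checks:**
- **Height:** the spout tip is at 0.090–0.091 m and the tin rim at about 0.081 m, so the gap is about 10 mm.
- **Centring:** the funnel axis and the tin mouth agree within about 1 mm in the side view. In the last overhead view, before the final 1 mm lowering, the funnel hid the rim. It matched the rim position taken just before to about 1 mm.
- **Level:** the tilt fits gave between 0 and 0.9° with mixed signs, which is within the measurement noise.
- **Stillness and contact:** the arm is still and the outside force is under 1 N, so nothing is being touched.
- **Other objects:** the last overhead picture shows the lidded tins, can, roll, basket and look-alikes where they were at the start.

The cameras disagreed with each other by about 3 mm in absolute position, so I judged centring within one camera at a time. No check failed.

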